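# Knock a stuck microscope barrel out of its mount and store it

## Task

The long microscope barrel is stuck inside its mount: take the knock-out rod and push the barrel out from behind through the access hole, with the rod going in until its shoulder is nearly at the wall, then lay the rod back down on the bench, clear of the mount. Take the barrel by the end that stands out, draw it completely out of the bore onto the two guide rails and let go of it there; then take it again around its middle and lay it fully down in the empty long cradle. Do not drop the barrel on the bench, and leave everything else where it is.

Things in the scene. Friction and masses are not known exactly. Their poses are not given: they have to be found in the camera images.
- mount: Fixed aluminium microscope mount: a block 132 mm long (x -66 to +66), 60 mm wide (y), top at z 78, on a dark base plate 150 x 84 x 8 mm. Origin on the bench under the block's centre; z up; +x is the way the barrel comes out. A round level bore, 40 mm in diameter, runs along x with its axis at z = 50; it is open at the front (x = +66), closed behind by a 10 mm wall with an access hole.
- access_hole (a point): Centre of the round access hole, 24 mm in diameter, on the bore's axis in the outer face of the mount's rear wall (mount x = -66, z = 50); the wall is 10 mm thick (x -66 to -56) and the barrel's rear end is about 1 mm behind it.
- bore_mouth (a point): Centre of the open front end of the bore (mount x = +66, z = 50).
- rails (a point): Between the two guide rails in front of the bore, at the height of their tops (mount x = 140, z = 32): level 8 mm bars 20 mm apart, from x 66 to 215, on a foot at x 213 (40 mm wide, top z 26). The barrel slides out onto them and lies there with its axis at z = 47.5 along x, fully out of the bore when its centre is beyond x = 126. The rails lie under it, so both its sides are free.
- detent_knob (a point): Top of the spring detent's small knob on the mount (mount x = -38, z = 93). It presses on the barrel with about 5 N, so starting the barrel takes some 5 to 15 N; after 20 mm of travel the detent is behind the barrel, which then slides freely.
- barrel: The stuck long barrel: black cylinder 36 mm in diameter, 120 mm long, both ends alike, 0.15 to 0.31 kg. Origin at its centre, x along its axis. At the start it is wholly inside the bore, its front end 1 mm inside the front face (centre at mount x = +5, z = 48), so nothing of it can be gripped.
- rod: Knock-out rod lying on the bench: grip block 50 (x) by 24 (y) by 36 mm (z) with a white shaft, 12 mm in diameter, 62 mm long, on the centre line of its +x face. Origin at the block's centre, 18 mm above the bench as it lies; x points to the tip, at x = +87. The block's front face (x = 25) is the shoulder, too big for the access hole: the shaft pushes the barrel out 51 mm at most. 0.13 to 0.2 kg.
- long_cradle: Empty fixed cradle for the 120 mm barrel: dark base 150 (x) by 75 (y), 15 mm high; end cups with walls up to z 41 form a pocket 128 (x) by 42 mm (y), floor z 15. Cup side walls (6 mm thick) start 29 mm from the centre: the middle 58 mm is open for fingers, so the barrel goes in only when held around its middle. Origin under the centre; x along the pocket; stored barrel's centre at z 33.
- short_cradle: A shorter cradle of the same kind, fixed, base 110 by 75 mm, occupied by the short barrel. It and the long cradle may change places. Origin under its centre, x along its pocket.
- short_barrel: a second black barrel of the same 36 mm diameter but only 80 mm long, already stored in the short cradle; origin at its centre, x along its axis. Bystander.
- jar: small amber jar with a black cap, 44 mm across, 55 mm tall; origin under its centre. Bystander.
- screwdriver: screwdriver about 160 mm long lying on the bench. Bystander.
- weight: steel knobbed weight, 60 mm across, 60 mm tall. Bystander.
Things that resemble listed ones, but are neither listed nor needed, are in the scene too. What is shaped like the rod but green or pink is not meant.

How it is judged:
By the outcome, as a careful person would: the job done as asked, in the order asked, and still so for the second after the job is handed in, with the robot touching nothing.
It also fails if it takes over 61 s, if anything falls off the work surface, if the arm or the gripper's body presses on something with over 40 N, if the wrist force passes 120 N, or if a joint passes its speed limit or range.

## Robot

A 6-joint arm with a two-finger parallel gripper is mounted at the origin on the work surface. World frame = base frame: x ahead of the robot, y to its left, z up, the work surface at z = 0. Lengths are in m, angles in rad, forces in N, time in s.
With the tool pointing down it reaches from about 0.35 to 0.95 m from the base axis. Payload 17.4 kg.
Tool frame: the origin (TCP) lies midway between the tips of the shut fingers; the grasp point (between the pads) lies 19 mm behind it (ctrl.grip_point_offset is the distance from the TCP to the grasp point, in m); z points along the fingers, y is the line along which they close (so a half turn about z gives the same grasp; the last joint's range is limited). The gripper opens to 93 mm and grips with 3 to 60 N. Pads are 15 mm wide; open, the fingers measure 128 mm over their backs; the gripper's body (75 mm by 188 mm) begins 65 mm behind the grasp point.
Start: joints at [-1.314, 0.116, 1.442, -0, 1.584, -0.038], TCP at [0.196, -0.646, 0.219] pointing down, gripper open.
Joint ranges: [-2.83, 2.83], [-0.83, 2.19], [0.07, 2.5], [-1.14, 4.28], [0.01, 3], [-2.97, 2.97]. Speed limits (rad/s): [1.89, 1.89, 2.22, 3.14, 3.14, 3.14].

## Interface

Orientations are given as a rotation vector (axis times angle).
In Python, from cell import sensors, cams, hand_in, ctrl gives the robot as it stands.
- The arm moves only by the shell command python3 -m handwheel 'ROWS' [OPENING]. ROWS is JSON, a list of rows, each an object with "slide": the shift along the tool's x, y, z in units of 0.1 m (1.0 is 0.1 m), a list of three; "spin": the turn about the tool's z in units of 360 degrees (1.0 is 360 degrees). In form: [{"slide": [tx, ty, tz], "spin": spin}, ...]. A call has exactly 10 rows; each row is the pose to reach, as a shift and turn from the pose commanded when the call began, along the tool's axes at that moment, turning the shorter way round; what a row does not reach only later rows make up. A row lasts 1/12 s, in which the tool goes at most 41.7 mm and 7.16 degrees, less where a joint would pass 70% of its speed; a pose out of reach is approached as far as the arm can. A call with a number of a shift or a turn outside -1 to 1 is refused whole. A call with a gripper value outside its range is refused whole. OPENING is the opening, from -1 (shut) to 1 (fully open), set as the call begins (- or left out, the last holds). The fingers move at their own pace and stop on an object; the grip force is fixed at half the most. Time passes only in rows, so rows that repeat a pose let the fingers close, or fill a call up. It gives the time, the measured TCP pose, the force, the opening and the grip force at its end, in the units of the state.
- sensors.get_state(): the state, without advancing time (a new reading comes with each control period).
- cams.camera(name): name is "scene" or "top" or "wrist"; returns the picture (400x640x3 uint8, red, green, blue); there is no depth.
- cams.camera_info(name): a dict with "fx", "fy", "cx", "cy" (pixels), "T" (4x4, takes a point from camera to world coordinates). Camera axes: x right, y up, looking along -z (the intrinsics and any distortion apply to the point x, -y, -z); pixel columns grow to the right and rows downward; lengths in m; the calibration is good to about 2 mm. A picture is of the moment at which its call begins: read the wrist's pose just before it. camera_info takes no time and is no camera call; for the wrist camera it gives the pose at the moment of the call.
- hand_in(): hands the job in; it is judged then, once.
Trained networks look in the newest picture that a camera, given by its name, has taken for a name from the list of things; names that differ only in an ending like _2 or _b are one class to them, and where a whole thing is asked for, a point or a joint stands for the part that bears it (a point fixed in the world has none). Each returns a list of dicts, best first, with "conf" (0 to 1); they miss things now and then, are a little off and sometimes report something else, mostly with a low value. They report only what shows in the picture. A call takes as long as a camera call. They do not tell look-alikes from the thing itself.
- cams.trace(camera, name): "region" (400x640 bool, what is visible of it).
- cams.spot_point(camera, name): "point" ([x, y, z] in m, in the coordinates of the camera as it stood for that picture, good to about 4 mm: a listed point, or the origin of a listed thing).
The state is a dict: "time": time; "qpos": joint angles; "joint_velocities": joint speeds; "tau": joint torques, N m; "tool_pos": TCP position; "ee_rot": TCP orientation; "ft_force": force on the tool from outside, world axes, zero at the start; "torque": the same for the moment, N m; "grip_width": opening from 0.0 (shut) to 1.0 (fully open); "grip_force": force on a finger pad.
Only numpy, scipy, OpenCV 4.12 (cv2) and the standard library are available. Lean on these libraries where they do the work, as an engineer would, in place of code of your own. Each camera call takes 0.05 s, during which the arm holds its last target. There are 200 camera calls.

## Working session

There is one attempt and no reset: what is moved stays moved. The work goes in short steps, Python scripts to look and compute and a shell command to move; the robot and the scene stay as the last step left them, time stands still between calls to the robot, and variables do not carry over. Pictures are saved under pics/ and viewed, at most 10 in all, crops included, and the job is handed in when it is done.

```bash
ls; mkdir -p pics
cat > h.py <<'E'
import numpy as np, cv2
from cell import sensors, cams, ctrl
from scipy.spatial.transform import Rotation as R
def snap(c,fn=None):
    im=cams.camera(c)
    if fn: cv2.imwrite('pics/'+fn,im[:,:,::-1])
    return im
def spots(c,n):
    T=np.array(cams.camera_info(c)['T'])
    return [(round(d['conf'],2),(T[:3,:3]@np.array(d['point'])+T[:3,3])) for d in cams.spot_point(c,n)]
def pix(c,p):
    i=cams.camera_info(c);T=np.array(i['T']);q=T[:3,:3].T@(np.array(p)-T[:3,3])
    return i['cx']+i['fx']*q[0]/-q[2], i['cy']+i['fy']*-q[1]/-q[2]
def ray(c,u,v,z):
    i=cams.camera_info(c);T=np.array(i['T']);d=T[:3,:3]@np.array([(u-i['cx'])/i['fx'],-(v-i['cy'])/i['fy'],-1])
    return T[:3,3]+d*(z-T[2,3])/d[2]
E
python3 - <<'E'
from h import *
np.set_printoptions(precision=4,suppress=True)
for c in ['top','scene']:
    snap(c,c+'0.png'); print(c,{k:v for k,v in cams.camera_info(c).items() if k!='T'})
    for n in ['mount','access_hole','bore_mouth','rails','detent_knob','rod','long_cradle','short_cradle','barrel','short_barrel']:
        for a,p in spots(c,n): print(n,a,p,np.round(pix(c,p)))
print(sensors.get_state()); print(ctrl.grip_point_offset)
E
```

```text
pics
top {'fx': 379.1736273772467, 'fy': 379.1736273772467, 'cx': 314.1275865047345, 'cy': 203.76947988486438}
mount 0.98 [ 0.4455 -0.01   -0.0032] [275. 235.]
access_hole 0.84 [ 0.4419 -0.0808  0.048 ] [299. 235.]
bore_mouth 0.89 [0.4414 0.0578 0.0531] [248. 233.]
bore_mouth 0.34 [ 0.4735 -0.3571  0.0236] [398. 227.]
rails 0.93 [0.4396 0.1293 0.0344] [223. 234.]
rails 0.54 [ 0.446  -0.0806  0.0526] [298. 233.]
rails 0.31 [ 0.5926 -0.3581  0.003 ] [396. 188.]
detent_knob 0.69 [ 0.4443 -0.0539  0.0921] [288. 231.]
rod 0.67 [ 0.3558 -0.2842  0.0183] [372. 269.]
rod 0.61 [ 0.3649 -0.4603  0.0162] [436. 267.]
rod 0.56 [ 0.472  -0.3541  0.0234] [397. 228.]
rod 0.54 [ 0.5018 -0.6213  0.0133] [490. 220.]
long_cradle 0.56 [ 0.6607  0.1877 -0.0004] [212. 161.]
long_cradle 0.2 [ 0.5591  0.3649 -0.0022] [149. 193.]
short_cradle 0.83 [ 0.6778 -0.14   -0.0031] [322. 159.]
short_barrel 0.78 [ 0.6763 -0.1391  0.0338] [322. 155.]
short_barrel 0.29 [ 0.6572  0.1871 -0.0038] [212. 163.]
scene {'fx': 361.8724525958346, 'fy': 361.8724525958346, 'cx': 323.71855120727326, 'cy': 200.2836045493943}
mount 0.
[... 655 characters left out ...]
e 0.85 [ 0.6576  0.1834 -0.0011] [373. 290.]
long_cradle 0.63 [ 0.4425 -0.0125  0.0029] [361. 219.]
short_cradle 0.73 [ 0.678  -0.1454  0.0008] [282. 240.]
short_barrel 0.67 [ 0.6774 -0.1389  0.033 ] [282. 233.]
{'time': 1.1, 'qpos': array([-1.3138,  0.116 ,  1.4416,  0.    ,  1.584 , -0.0378]), 'joint_velocities': array([ 0.0005, -0.0004,  0.0002,  0.0009,  0.0009, -0.001 ]), 'tau': array([ -0.0016, -72.103 , -62.2769,   0.078 ,   0.0183,   0.    ]), 'tool_pos': array([ 0.1961, -0.6459,  0.2186]), 'ee_rot': array([3.1075, 0.4614, 0.0001]), 'ft_force': array([ 0.8237, -0.8411, -0.4433]), 'torque': array([-0.0333,  0.0153, -0.0142]), 'grip_force': 0.0, 'grip_width': 1.0027489794066031}
0.0188
```

Run:
```python
import cv2
im=cv2.imread('pics/top0.png'); cv2.imwrite('pics/topc.png',cv2.resize(im[130:310,120:520],(800,360),interpolation=cv2.INTER_CUBIC))
```

```text
(no output)
```

View pics/topc.png

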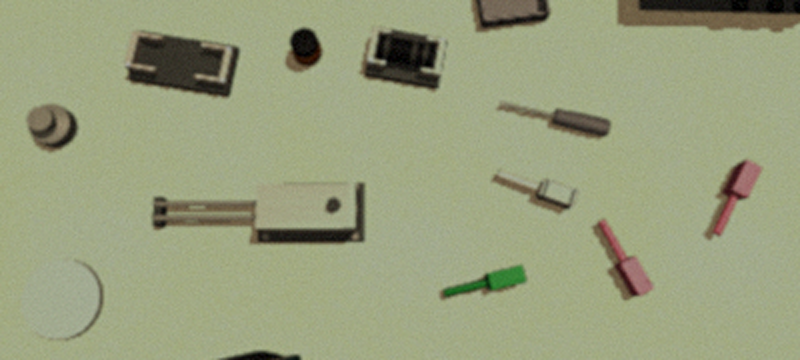

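View pics/scene0.png

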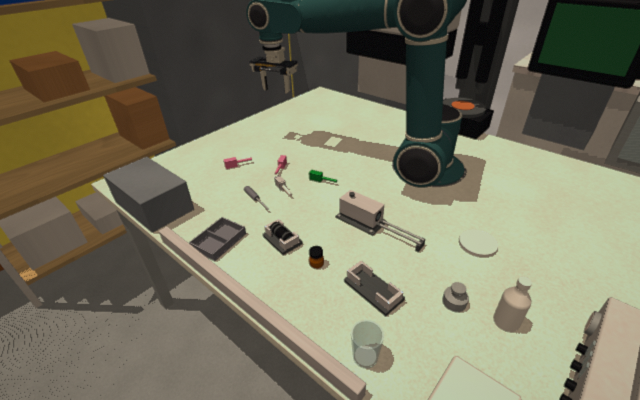

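The true rod is the grey block with the white shaft at top pixel (398,226), with its tip at (367,217), pointing toward +y. These could be mistaken for it:
- Green look-alike at (372,269).
- Pink look-alikes at (436,267) and (490,220).
- Screwdriver at (405,190).

The empty long cradle is at (212,161). The short one at (322,157) is occupied. The mount's exit points along +y, to the left in the picture.

```bash
python3 -m handwheel '[{"slide":[0.3,-0.17,0],"spin":-0.01},{"slide":[0.6,-0.33,0],"spin":-0.03},{"slide":[0.9,-0.5,0],"spin":-0.05},{"slide":[1,-0.55,0],"spin":-0.07},{"slide":[1,-0.55,0],"spin":-0.09},{"slide":[1,-0.55,0],"spin":-0.11},{"slide":[1,-0.55,0],"spin":-0.13},{"slide":[1,-0.55,0],"spin":-0.15},{"slide":[1,-0.55,0],"spin":-0.158},{"slide":[1,-0.55,0],"spin":-0.158}]' 1
cat >> h.py <<'E'
def st():
    s=sensors.get_state();Rm=R.from_rotvec(s['ee_rot']).as_matrix()
    print('t',round(s['time'],2),'p',np.round(s['tool_pos'],4),'yaw',round(np.degrees(np.arctan2(Rm[1,0],Rm[0,0])),2),'tz',np.round(Rm[:,2],3),'F',np.round(s['ft_force'],1),'w',round(s['grip_width']*93,1),'gf',round(float(s['grip_force']),1))
    return np.array(s['tool_pos']),Rm
def go(target,yaw=None):
    p,Rm=st();d=Rm.T@(np.array(target)-p)*10
    y=np.degrees(np.arctan2(Rm[1,0],Rm[0,0]))
    print('slide',np.round(d,3),'spin',None if yaw is None else round(-(yaw-y)/360,4))
E
python3 - <<'E'
from h import *
p,Rm=st(); T=np.array(cams.camera_info('wrist')['T']); print(np.round(Rm.T@(T[:3,3]-p),3),np.round(Rm.T@T[:3,:3],3))
go([0.475,-0.357,0.16],74)
E
```

```text
time: 1.93
tool_pos: [0.2758, -0.5642, 0.2187]
ee_rot: [2.51, 1.889, -0.0]
ft_force: [-0.0, 0.2, 0.3]
grip_width: 0.998
grip_force: 0.0
t 1.93 p [ 0.2758 -0.5642  0.2187] yaw 73.94 tz [ 0. -0. -1.] F [-0.   0.2  0.3] w 92.8 gf 0.0
[ 0.077 -0.    -0.166] [[-0.001  0.962  0.272]
 [ 1.     0.001 -0.   ]
 [-0.     0.272 -0.962]]
t 1.93 p [ 0.2758 -0.5642  0.2187] yaw 73.94 tz [ 0. -0. -1.] F [-0.   0.2  0.3] w 92.8 gf 0.0
slide [2.542 1.341 0.587] spin -0.0002
```

```bash
python3 -m handwheel '[{"slide":[0.3,0.18,0]},{"slide":[0.6,0.36,0]},{"slide":[0.9,0.5,0]},{"slide":[1,0.7,0]},{"slide":[1,0.7,0]},{"slide":[1,0.7,0]},{"slide":[1,0.7,0]},{"slide":[1,0.7,0]},{"slide":[1,0.7,0]},{"slide":[1,0.7,0]}]' >/dev/null || echo bad
sed -n 1p /dev/null; python3 -c "from h import *; st()"
```

```text
bad
t 1.93 p [ 0.2758 -0.5642  0.2187] yaw 73.94 tz [ 0. -0. -1.] F [-0.   0.2  0.3] w 92.8 gf 0.0schema error: expected keys slide, spin
```

```bash
python3 -m handwheel '[{"slide":[0.3,0.18,0],"spin":0},{"slide":[0.6,0.36,0],"spin":0},{"slide":[0.9,0.5,0],"spin":0},{"slide":[1,0.65,0],"spin":0},{"slide":[1,0.65,0],"spin":0},{"slide":[1,0.65,0],"spin":0},{"slide":[1,0.65,0],"spin":0},{"slide":[1,0.65,0],"spin":0},{"slide":[1,0.65,0],"spin":0},{"slide":[1,0.65,0],"spin":0}]' && python3 -m handwheel '[{"slide":[0.3,0.18,0],"spin":0},{"slide":[0.6,0.36,0],"spin":0},{"slide":[0.9,0.5,0.1],"spin":0},{"slide":[1,0.65,0.2],"spin":0},{"slide":[1,0.65,0.2],"spin":0},{"slide":[1,0.65,0.2],"spin":0},{"slide":[1,0.65,0.2],"spin":0},{"slide":[1,0.65,0.2],"spin":0},{"slide":[1,0.65,0.2],"spin":0},{"slide":[1,0.65,0.2],"spin":0}]'
python3 - <<'E'
from h import *
st(); im=snap('wrist','w1.png')
for a,p in spots('wrist','rod'): print(a,p,pix('wrist',p))
for d in cams.trace('wrist','rod'):
    r=d['region'];ys,xs=np.nonzero(r);print(d['conf'],r.sum(),xs.min(),xs.max(),ys.min(),ys.max())
E
```

```text
time: 2.77
tool_pos: [0.3656, -0.4868, 0.2186]
ee_rot: [-2.514, -1.884, 0.0]
ft_force: [0.4, -0.3, 0.8]
grip_width: 1.003
grip_force: 0.0
time: 3.6
tool_pos: [0.456, -0.4091, 0.1991]
ee_rot: [2.513, 1.884, 0.0]
ft_force: [0.1, 0.3, 0.2]
grip_width: 0.997
grip_force: 0.0
t 3.6 p [ 0.456  -0.4091  0.1991] yaw 73.71 tz [ 0. -0. -1.] F [0.1 0.3 0.2] w 92.7 gf 0.0
0.94 [ 0.48201589 -0.3518326   0.01676384] (np.float64(327.6288296470357), np.float64(123.36279227738575))
0.76 [ 0.36673131 -0.45940651  0.01990706] (np.float64(258.78653756234377), np.float64(241.3380488347474))
0.75 [ 0.50231837 -0.6219307   0.01809175] (np.float64(400.2724195824538), np.float64(325.3821576257995))
0.67 [ 0.35630649 -0.28899562  0.02156922] (np.float64(194.66741151769517), np.float64(98.8563002461682))
0.7 1627 239 311 188 266
0.69 2509 137 222 10 119
0.64 2346 415 440 13 173
0.57 1924 312 336 39 153
```

View pics/w1.png

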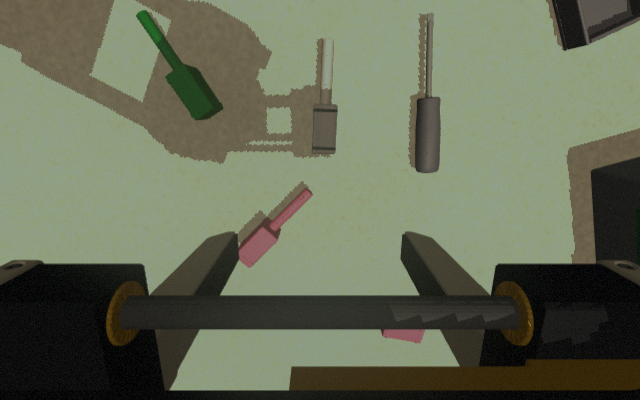

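The white-shafted rod's block is at (325,130) and its shaft tip at (328,40). Green is at (190,90) and pink at (275,230). Next is a close crop.

Run:
```python
from h import *
im=cv2.imread('pics/w1.png')
cv2.imwrite('pics/w1c.png',cv2.resize(im[30:165,290:365],None,fx=4,fy=4,interpolation=cv2.INTER_CUBIC))
a=ray('wrist',328,42,.022);b=ray('wrist',325.5,100,.022);print(a,b,np.degrees(np.arctan2(*(a-b)[1::-1])),np.linalg.norm(a-b))
```

```text
[ 0.50386635 -0.27604423  0.022     ] [ 0.48635787 -0.32811818  0.022     ] 71.41614655153973 0.05493854396327954
```

View pics/w1c.png

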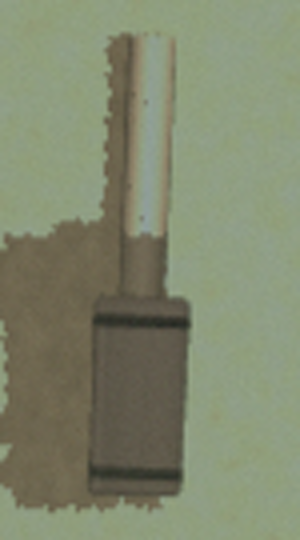

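The grey block with dark bands and a white shaft is clear, so this is the right rod.

Run:
```python
from h import *
f=ray('wrist',326,104.7,.036);b=ray('wrist',324,153,.036);t=ray('wrist',328.3,39.3,.018)
print(f,b,t,np.linalg.norm(f-b),(f+b)/2)
for u,v in((f,b),(t,f),(t,b)):print(np.degrees(np.arctan2(*(u-v)[1::-1])),np.linalg.norm((u-v)[:2]))
c=(f+b)/2; yaw=np.degrees(np.arctan2(*(t-b)[1::-1])); go([c[0],c[1],.05],yaw)
```

```text
[ 0.48524776 -0.33282941  0.036     ] [ 0.4699794  -0.37859922  0.036     ] [ 0.5051327  -0.27307956  0.018     ] 0.04824933210128945 [ 0.47761358 -0.35571431  0.036     ]
71.551805151314 0.04824933210128945
71.59239137346829 0.06297185993559314
71.57478449420975 0.11122118518306925
t 3.75 p [ 0.4563 -0.4088  0.1989] yaw 73.74 tz [ 0. -0. -1.] F [-0.2  0.4  0.4] w 93.0 gf 0.0
slide [0.569 0.056 1.489] spin 0.006
```

```bash
python3 -m handwheel '[{"slide":[0.3,0.03,0.3],"spin":0.003},{"slide":[0.57,0.056,0.6],"spin":0.006},{"slide":[0.57,0.056,0.9],"spin":0.006},{"slide":[0.57,0.056,0.97],"spin":0.006},{"slide":[0.57,0.056,0.97],"spin":0.006},{"slide":[0.57,0.056,0.97],"spin":0.006},{"slide":[0.57,0.056,0.97],"spin":0.006},{"slide":[0.57,0.056,0.97],"spin":0.006},{"slide":[0.57,0.056,0.97],"spin":0.006},{"slide":[0.57,0.056,0.97],"spin":0.006}]' >/dev/null; python3 -c "
from h import *
go([0.4776,-0.3557,0.005],71.6)"
```

```text
t 4.58 p [ 0.478  -0.3558  0.1026] yaw 71.59 tz [ 0.001 -0.001 -1.   ] F [-0.4  0.3 -0.5] w 92.6 gf 0.0
slide [ 0.    -0.005  0.976] spin -0.0
```

```bash
python3 -m handwheel '[{"slide":[0,0,0.3],"spin":0},{"slide":[0,0,0.6],"spin":0},{"slide":[0,0,0.8],"spin":0},{"slide":[0,0,0.9],"spin":0},{"slide":[0,0,0.95],"spin":0},{"slide":[0,0,0.97],"spin":0},{"slide":[0,0,0.97],"spin":0},{"slide":[0,0,0.97],"spin":0},{"slide":[0,0,0.97],"spin":0},{"slide":[0,0,0.97],"spin":0}]' >/dev/null; python3 -m handwheel '[{"slide":[0,0,0],"spin":0},{"slide":[0,0,0],"spin":0},{"slide":[0,0,0],"spin":0},{"slide":[0,0,0],"spin":0},{"slide":[0,0,0],"spin":0},{"slide":[0,0,0],"spin":0},{"slide":[0,0,0],"spin":0},{"slide":[0,0,0],"spin":0},{"slide":[0,0,0],"spin":0},{"slide":[0,0,0],"spin":0}]' -1; python3 -c "
from h import *
st()"
```

```text
time: 6.25
tool_pos: [0.4778, -0.3553, 0.0047]
ee_rot: [-2.548, -1.838, -0.0]
ft_force: [0.8, -0.5, 0.2]
grip_width: 0.331
grip_force: 0.0
t 6.25 p [ 0.4778 -0.3553  0.0047] yaw 71.61 tz [ 0.  0. -1.] F [ 0.8 -0.5  0.2] w 30.8 gf 0.0
```

```bash
python3 -m handwheel '[{"slide":[0,0,0],"spin":0},{"slide":[0,0,0],"spin":0},{"slide":[0,0,0],"spin":0},{"slide":[0,0,0],"spin":0},{"slide":[0,0,0],"spin":0},{"slide":[0,0,-0.15],"spin":0},{"slide":[0,0,-0.3],"spin":0},{"slide":[0,0,-0.5],"spin":0},{"slide":[0,0,-0.75],"spin":0},{"slide":[0,0,-1],"spin":0}]' -1; python3 -c "
from h import *
go([0.445,-0.20,0.20],90)"
```

```text
time: 7.08
tool_pos: [0.4775, -0.355, 0.1051]
ee_rot: [-2.547, -1.837, 0.0]
ft_force: [0.1, -1.0, -2.5]
grip_width: 0.254
grip_force: 30.0
t 7.08 p [ 0.4775 -0.355   0.1051] yaw 71.61 tz [-0.001  0.001 -1.   ] F [ 0.1 -1.  -2.5] w 23.6 gf 30.0
slide [ 1.369 -0.799 -0.947] spin -0.0511
```

```bash
python3 -m handwheel '[{"slide":[0.1,-0.05,-0.1],"spin":-0.005},{"slide":[0.25,-0.15,-0.2],"spin":-0.01},{"slide":[0.4,-0.25,-0.4],"spin":-0.02},{"slide":[0.55,-0.35,-0.6],"spin":-0.03},{"slide":[0.7,-0.45,-0.8],"spin":-0.04},{"slide":[0.8,-0.55,-0.95],"spin":-0.051},{"slide":[0.9,-0.65,-0.95],"spin":-0.051},{"slide":[1,-0.75,-0.95],"spin":-0.051},{"slide":[1,-0.8,-0.95],"spin":-0.051},{"slide":[1,-0.8,-0.95],"spin":-0.051}]' >/dev/null
python3 - <<'E'
from h import *
go([0.445,-0.20,0.20],90); im=snap('wrist','w2.png')
for n in ['mount','access_hole','bore_mouth','rails','detent_knob','rod']:
  for a,p in spots('wrist',n): print(n,a,p,pix('wrist',p))
E
```

```text
t 7.92 p [ 0.4328 -0.2344  0.1991] yaw 90.08 tz [-0. -0. -1.] F [-0.5  0.5 -1.8] w 24.1 gf 30.0
slide [ 0.344  0.122 -0.009] spin 0.0002
access_hole 0.63 [ 0.44395698 -0.0809181   0.05381545] (np.float64(330.63779990702216), np.float64(17.614171909665714))
bore_mouth 0.49 [ 0.43620084 -0.23582636  0.21315425] (np.float64(323.79238285993847), np.float64(260.33569467033317))
rod 0.61 [ 0.35409593 -0.28834139  0.02211627] (np.float64(250.54581459946968), np.float64(225.43730207528645))
rod 0.43 [ 0.59219065 -0.35832515 -0.00072809] (np.float64(442.4899886266194), np.float64(269.8819288908394))
```

View pics/w2.png

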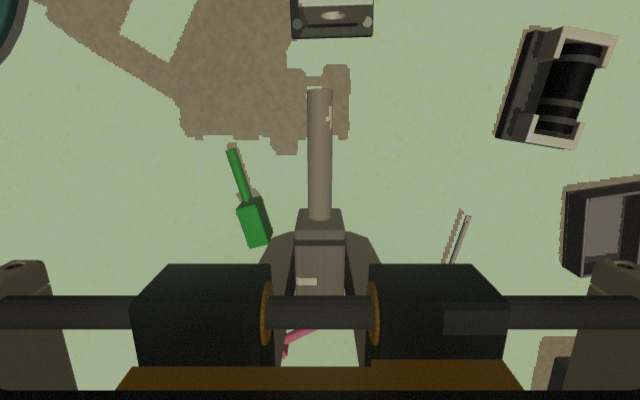

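The rod is held straight, with its tip at (319,90) and shoulder at (320,210). Only the mount's rear face shows at the top, with the hole at (332,15). I'll move forward to see all of it.

```bash
python3 -m handwheel '[{"slide":[0.2,0.02,-0.1],"spin":0},{"slide":[0.4,0.05,-0.2],"spin":0},{"slide":[0.6,0.1,-0.3],"spin":0},{"slide":[0.8,0.12,-0.4],"spin":0},{"slide":[1,0.12,-0.5],"spin":0},{"slide":[1,0.12,-0.6],"spin":0},{"slide":[1,0.12,-0.7],"spin":0},{"slide":[1,0.12,-0.7],"spin":0},{"slide":[1,0.12,-0.7],"spin":0},{"slide":[1,0.12,-0.7],"spin":0}]' >/dev/null
python3 - <<'E'
from h import *
st(); im=snap('wrist','w3.png'); i=cams.camera_info('wrist'); print(i['cx'],i['fx'])
p,Rm=st(); print('axis px at rod tip/shoulder', [pix('wrist',p+Rm@np.array([x,0,-.014])) for x in (.087,.025)])
for n in ['mount','access_hole','bore_mouth','rails','detent_knob','long_cradle']:
  for a,q in spots('wrist',n): print(n,a,q,pix('wrist',q))
E
```

```text
t 9.1 p [ 0.4454 -0.1359  0.2689] yaw 89.91 tz [-0.001  0.    -1.   ] F [-0.9 -0.5 -1.6] w 23.8 gf 30.0
319.36732308308785 316.1973206517098
t 9.15 p [ 0.4453 -0.1358  0.2688] yaw 89.92 tz [-0.001  0.    -1.   ] F [ 0.3 -0.5 -2.4] w 23.8 gf 30.0
axis px at rod tip/shoulder [(np.float64(318.61114267115374), np.float64(86.47984313243417)), (np.float64(318.7850093528227), np.float64(215.32421347444514))]
access_hole 0.76 [ 0.44412717 -0.07671603  0.05170851] (np.float64(318.07401224318534), np.float64(124.76159231647202))
detent_knob 0.67 [ 0.44523549 -0.04522489  0.09696687] (np.float64(318.73115637131576), np.float64(95.48267818216982))
```

View pics/w3.png

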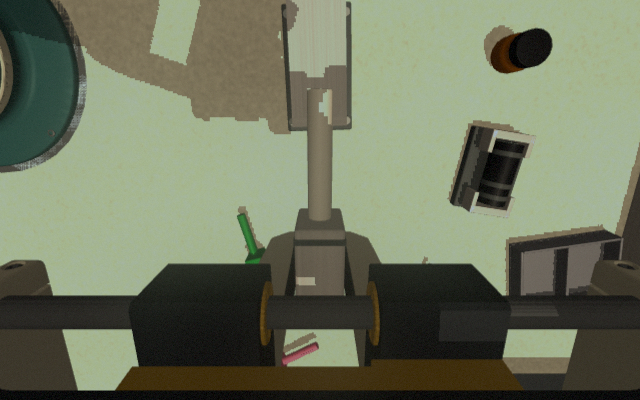

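Run:
```python
import cv2
im=cv2.imread('pics/w3.png')
cv2.imwrite('pics/w3c.png',cv2.resize(im[0:140,270:370],None,fx=4,fy=4,interpolation=cv2.INTER_CUBIC))
```

```text
(no output)
```

View pics/w3c.png

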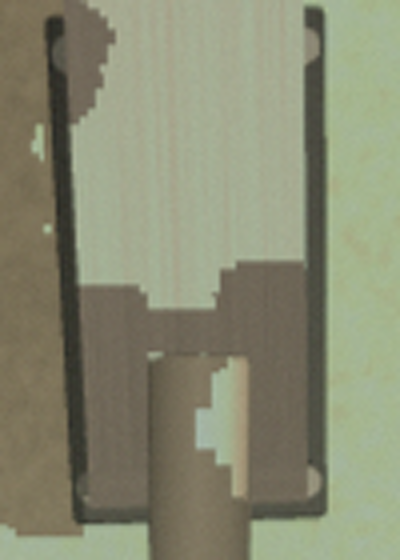

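Run:
```python
from h import *
P=lambda u,v,z: ray('wrist',270+(u+.5)/4-.5,(v+.5)/4-.5,z)
FL,FR,BL,BR=[P(*a,.008) for a in((47,16),(324,6),(75,522),(326,518))]
for n,q in zip('FL FR BL BR'.split(),(FL,FR,BL,BR)):print(n,q)
f=(FL+FR)/2;b=(BL+BR)/2
print('c',(f+b)/2,np.linalg.norm(f-b),np.linalg.norm(FL-FR),np.linalg.norm(BL-BR))
for a,c in((FL,BL),(FR,BR),(f,b)):print(np.degrees(np.arctan2(*(a-c)[1::-1])))
for a,c in((BR,BL),(FR,FL)):print(90+np.degrees(np.arctan2(*(a-c)[1::-1])))
# block bottom rear edge / top side edges
print('top edges',P(66,60,.078),P(305,60,.078),P(305,240,.078))
```

```text
FL [0.40058075 0.06306625 0.008     ]
FR [0.48350648 0.06559898 0.008     ]
BL [ 0.40479501 -0.08549261  0.008     ]
BR [ 0.48797368 -0.08431849  0.008     ]
c [ 0.44421398 -0.01028647  0.008     ] 0.14930127987517205 0.08296439656748696 0.0831869539383289
91.62490797532621
91.70677815605872
91.66603024695249
90.808707150835
91.74939485181302
top edges [0.41244513 0.03340953 0.078     ] [0.47284428 0.03332483 0.078     ] [ 0.47374048 -0.00875459  0.078     ]
```

The fitted base plate measures 149 x 83 mm against the true 150 x 84. The mount centre is (0.4442, -0.0103) with yaw 91.65°. Next the rod goes behind the hole and down to axis height.

```bash
python3 -m handwheel '[{"slide":[-0.15,0.01,0.1],"spin":-0.002},{"slide":[-0.3,0.02,0.2],"spin":-0.0048},{"slide":[-0.45,0.03,0.3],"spin":-0.0048},{"slide":[-0.52,0.04,0.45],"spin":-0.0048},{"slide":[-0.52,0.04,0.6],"spin":-0.0048},{"slide":[-0.52,0.04,0.8],"spin":-0.0048},{"slide":[-0.52,0.04,1],"spin":-0.0048},{"slide":[-0.52,0.04,1],"spin":-0.0048},{"slide":[-0.52,0.04,1],"spin":-0.0048},{"slide":[-0.52,0.04,1],"spin":-0.0048}]' >/dev/null;  python3 -m handwheel '[{"slide":[0,0,0.2],"spin":0},{"slide":[0,0,0.4],"spin":0},{"slide":[0,0,0.6],"spin":0},{"slide":[0,0,0.8],"spin":0},{"slide":[0,0,1],"spin":0},{"slide":[0,0,1],"spin":0},{"slide":[0,0,1],"spin":0},{"slide":[0,0,1],"spin":0},{"slide":[0,0,1],"spin":0},{"slide":[0,0,1],"spin":0}]' >/dev/null
python3 - <<'E'
from h import *
go([0.4493,-0.1882,0.0367],91.65)
E
```

```text
t 11.12 p [ 0.4501 -0.1875  0.0712] yaw 91.7 tz [ 0.002 -0.001 -1.   ] F [-0.6  0.2 -2. ] w 23.7 gf 30.0
slide [-0.007 -0.009  0.345] spin 0.0001
```

```bash
python3 -m handwheel '[{"slide":[0,-0.012,0.15],"spin":0},{"slide":[0,-0.012,0.3],"spin":0},{"slide":[0,-0.012,0.345],"spin":0},{"slide":[0,-0.012,0.345],"spin":0},{"slide":[0,-0.012,0.345],"spin":0},{"slide":[0,-0.012,0.345],"spin":0},{"slide":[0.03,-0.012,0.345],"spin":0},{"slide":[0.08,-0.012,0.345],"spin":0},{"slide":[0.13,-0.012,0.345],"spin":0},{"slide":[0.15,-0.012,0.345],"spin":0}]' >/dev/null
python3 - <<'E'
from h import *
p,Rm=st(); c=np.array([.4442,-.0103]);d=np.array([-.0288,.9996]);e=p[:2]-c; print('mount x',e@d,'y',e@np.array([-d[1],d[0]]))
im=snap('scene'); T=cv2.resize(im[180:250,310:410],None,fx=6,fy=6,interpolation=cv2.INTER_CUBIC)
w=snap('wrist'); W=cv2.resize(w[0:230,220:420],None,fx=2,fy=2)[:420]
cv2.imwrite('pics/a.png',np.hstack([cv2.resize(T,(400,280)),cv2.resize(W,(400,420))[:280]])[:,:,::-1])
E
```

```text
t 11.95 p [ 0.4479 -0.1715  0.0353] yaw 91.72 tz [ 0.  0. -1.] F [-0.5  1.2 -1.5] w 24.0 gf 30.0
mount x -0.16122937202577084 y 0.0009670220770067639
```

View pics/a.png

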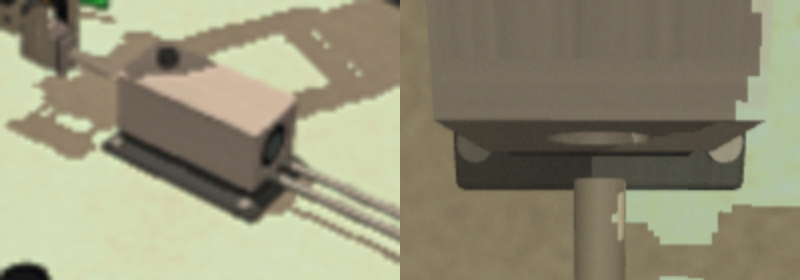

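The rod tip lines up with the hole (both at column 600), so I'm pushing.

```bash
python3 -m handwheel '[{"slide":[0.07,0,0],"spin":0},{"slide":[0.14,0,0],"spin":0},{"slide":[0.19,0,0],"spin":0},{"slide":[0.23,0,0],"spin":0},{"slide":[0.27,0,0],"spin":0},{"slide":[0.32,0,0],"spin":0},{"slide":[0.37,0,0],"spin":0},{"slide":[0.42,0,0],"spin":0},{"slide":[0.46,0,0],"spin":0},{"slide":[0.5,0,0],"spin":0}]' >/dev/null
cat >> h.py <<'E'
def mnt():
    p,Rm=st(); c=np.array([.4442,-.0103]);d=np.array([-.0288,.9996]);e=p[:2]-c; print('mount x',e@d,'y',e@np.array([-d[1],d[0]]))
E
python3 -c "
from h import *
mnt()"
```

```text
t 12.88 p [ 0.4464 -0.1218  0.0352] yaw 91.71 tz [ 0.  0. -1.] F [-0.  -1.8 -1.7] w 23.4 gf 30.0
mount x -0.11148651940557716 y 0.0010437292855896424
```

```bash
python3 -m handwheel '[{"slide":[0.03,0,0],"spin":0},{"slide":[0.06,0,0],"spin":0},{"slide":[0.09,0,0],"spin":0},{"slide":[0.11,0,0],"spin":0},{"slide":[0.13,0,0],"spin":0},{"slide":[0.145,0,0],"spin":0},{"slide":[0.16,0,0],"spin":0},{"slide":[0.17,0,0],"spin":0},{"slide":[0.17,0,0],"spin":0},{"slide":[0.17,0,0],"spin":0}]' >/dev/null
python3 - <<'E'
from h import *
mnt(); w=snap('wrist'); t=snap('scene')
W=w[90:240,250:390]; S=t[180:250,320:420]
cv2.imwrite('pics/b.png',np.hstack([cv2.resize(W,(400,428),interpolation=2)[:400],cv2.resize(S,(400,280),interpolation=2)[np.r_[0:280,[279]*120]]])[:,:,::-1])
p,Rm=st()
print([pix('wrist',p+Rm@np.array([.025,s*.012,-.0313])) for s in(-1,1)],[pix('wrist',p+Rm@np.array([.025,0,z])) for z in(-.0133,.0047)])
d=np.array([-.0288,.9996]);q=np.array([.4442,-.0103])-.066*d
print('wall top edge',pix('wrist',[*q,.078]), 'wall at z68',pix('wrist',[*q,.068]),'z.05',pix('wrist',[*q,.05]))
for n in['rod','access_hole']:
  for a,b in spots('wrist',n):print(n,a,b)
E
```

```text
t 13.72 p [ 0.4458 -0.1052  0.0351] yaw 91.7 tz [-0.  0. -1.] F [ 0.6  0.2 -1.3] w 23.4 gf 30.0
mount x -0.09489903112862164 y 0.0010869792228407557
t 13.82 p [ 0.4458 -0.1053  0.0351] yaw 91.69 tz [-0.  0. -1.] F [ 0.5  0.7 -1.3] w 24.2 gf 30.0
[(np.float64(292.30578970690544), np.float64(227.67889232656518)), (np.float64(344.88123222228813), np.float64(227.63167680337108))] [(np.float64(318.6548711406058), np.float64(214.88524356522396)), (np.float64(318.703617987462), np.float64(204.58700524586288))]
wall top edge (np.float64(321.270014148917), np.float64(228.79354544932232)) wall at z68 (np.float64(321.1293394949911), np.float64(220.62590167833707)) z.05 (np.float64(320.91903579860934), np.float64(208.41555938972456))
rod 0.79 [ 0.45073328 -0.10782698  0.04804697]
access_hole 0.71 [ 0.44331269 -0.07942032  0.05118966]
access_hole 0.49 [ 0.450377   -0.10232072  0.04815207]
```

View pics/b.png

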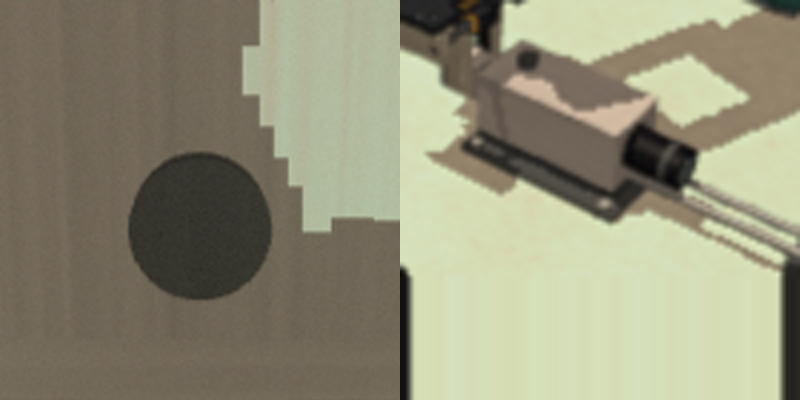

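The barrel stands well out (right half). I'll press the last few mm gently while watching the force.

```bash
python3 -m handwheel '[{"slide":[0.005,0,0],"spin":0},{"slide":[0.01,0,0],"spin":0},{"slide":[0.015,0,0],"spin":0},{"slide":[0.02,0,0],"spin":0},{"slide":[0.025,0,0],"spin":0},{"slide":[0.025,0,0],"spin":0},{"slide":[0.025,0,0],"spin":0},{"slide":[0.025,0,0],"spin":0},{"slide":[0.025,0,0],"spin":0},{"slide":[0.025,0,0],"spin":0}]' >/dev/null
python3 - <<'E'
from h import *
mnt(); t=snap('scene','s2.png'); 
for c in('scene',):
  for n in['barrel','rod','bore_mouth']:
    for a,b in spots(c,n):print(c,n,a,b)
w=snap('wrist'); g=w[190:262,270:300].mean(1); print(w[195:270:2,305].mean(1).round()); print(w[195:270:2,335].mean(1).round())
E
```

```text
t 14.75 p [ 0.4458 -0.1028  0.0351] yaw 91.69 tz [-0.  0. -1.] F [ 1.   0.1 -1.6] w 23.8 gf 30.0
mount x -0.09247747223332246 y 0.0011023041479348592
scene barrel 0.58 [0.44462068 0.03906099 0.0467799 ]
scene barrel 0.37 [0.44418465 0.05127875 0.04908342]
scene rod 0.72 [ 0.50928957 -0.62103659  0.01694409]
scene rod 0.56 [ 0.44936253 -0.11084164  0.04960266]
scene rod 0.45 [ 0.36786426 -0.46366563  0.02110881]
scene rod 0.38 [ 0.35773083 -0.28690195  0.01726896]
scene bore_mouth 0.7 [0.44506121 0.04830108 0.04767803]
[ 51.  91. 101. 100. 100.  99.  98. 101. 100.  99. 101. 103. 102. 101.
 102.  98. 101. 100.  99. 101. 105.  97.  78.  49.  52.  56.  95.  97.
  95.  94.  92.  97.  94.  95.  94.  94.  93.  91.]
[ 52.  98.  99.  99.  99. 100.  98.  98. 102.  99. 102.  99. 104. 105.
 101. 101.  97. 100.  97. 103. 101. 102.  80.  50.  47.  58.  98.  98.
  95.  96.  97. 100.  97.  95.  96.  95.  97.  97.]
```

```bash
python3 -m handwheel '[{"slide":[0.003,0,0],"spin":0},{"slide":[0.006,0,0],"spin":0},{"slide":[0.009,0,0],"spin":0},{"slide":[0.012,0,0],"spin":0},{"slide":[0.015,0,0],"spin":0},{"slide":[0.015,0,0],"spin":0},{"slide":[0.015,0,0],"spin":0},{"slide":[0.015,0,0],"spin":0},{"slide":[0.015,0,0],"spin":0},{"slide":[0.015,0,0],"spin":0}]' >/dev/null
python3 - <<'E'
from h import *
mnt()
E
```

```text
t 15.83 p [ 0.4458 -0.1013  0.0352] yaw 91.7 tz [ 0.  0. -1.] F [ 0.9 -0.7 -1.5] w 24.0 gf 30.0
mount x -0.09098626594104979 y 0.001068506756491369
```

```bash
python3 -m handwheel '[{"slide":[-0.05,0,0],"spin":0},{"slide":[-0.15,0,0],"spin":0},{"slide":[-0.25,0,0],"spin":0},{"slide":[-0.35,0,0],"spin":0},{"slide":[-0.45,0,0],"spin":0},{"slide":[-0.55,0,0],"spin":0},{"slide":[-0.67,0,0],"spin":0},{"slide":[-0.8,0,0],"spin":0},{"slide":[-0.93,0,0],"spin":0},{"slide":[-1,0,0],"spin":0}]' >/dev/null;  python3 -m handwheel '[{"slide":[-0.15,0,0],"spin":0},{"slide":[-0.3,0,0.05],"spin":0},{"slide":[-0.4,0,0.1],"spin":0},{"slide":[-0.4,0,0.15],"spin":0},{"slide":[-0.4,0,0.2],"spin":0},{"slide":[-0.4,0,0.24],"spin":0},{"slide":[-0.4,0,0.27],"spin":0},{"slide":[-0.4,0,0.29],"spin":0},{"slide":[-0.4,0,0.298],"spin":0},{"slide":[-0.4,0,0.298],"spin":0}]'
```

```text
time: 17.5
tool_pos: [0.4499, -0.2409, 0.0053]
ee_rot: [-2.188, -2.255, -0.0]
ft_force: [-0.1, -0.4, -1.2]
grip_width: 0.257
grip_force: 30.0
```

```bash
python3 -m handwheel '[{"slide":[0,0,0.005],"spin":0},{"slide":[0,0,0.005],"spin":0},{"slide":[0,0,0.005],"spin":0},{"slide":[0,0,0.005],"spin":0},{"slide":[0,0,0.005],"spin":0},{"slide":[0,0,-0.1],"spin":0},{"slide":[0,0,-0.3],"spin":0},{"slide":[0,0,-0.6],"spin":0},{"slide":[0,0,-0.9],"spin":0},{"slide":[0,0,-1],"spin":0}]' 0.1 >/dev/null;  python3 -m handwheel '[{"slide":[0.2,0,-0.25],"spin":0},{"slide":[0.4,0,-0.5],"spin":0},{"slide":[0.6,0,-0.75],"spin":0},{"slide":[0.8,0,-1],"spin":0},{"slide":[1,0,-1],"spin":0},{"slide":[1,0,-1],"spin":0},{"slide":[1,0,-1],"spin":0},{"slide":[1,0,-1],"spin":0},{"slide":[1,0,-1],"spin":0},{"slide":[1,0,-1],"spin":0}]' 1;python3 -c "
from h import *
mnt()
for i in 1,:
  w=snap('wrist','w4.png')
  for n in['barrel','rod','rails','bore_mouth']:
    for a,b in spots('wrist',n):print(n,a,b,pix('wrist',b))
"
```

```text
time: 19.17
tool_pos: [0.4467, -0.1418, 0.2049]
ee_rot: [-2.189, -2.253, 0.001]
ft_force: [0.2, -0.3, -0.5]
grip_width: 0.998
grip_force: 0.0
t 19.17 p [ 0.4467 -0.1418  0.2049] yaw 91.65 tz [-0.001  0.    -1.   ] F [ 0.2 -0.3 -0.5] w 92.9 gf 0.0
mount x -0.13156655174601228 y 0.0012410364305483678
rod 0.85 [ 0.36724263 -0.46387154  0.02217509] (np.float64(256.003588729409), np.float64(402.3706024542911))
rod 0.66 [ 0.35867327 -0.28707253  0.02409493] (np.float64(245.10985142255686), np.float64(292.06731538691264))
rod 0.58 [ 0.45455107 -0.23867143  0.0191958 ] (np.float64(323.15808362079986), np.float64(256.8877910030388))
```

```bash
python3 -m handwheel '[{"slide":[0.25,0,0],"spin":0},{"slide":[0.5,0,0],"spin":0},{"slide":[0.75,0,0],"spin":0},{"slide":[1,0,0],"spin":0},{"slide":[1,0,0],"spin":0},{"slide":[1,0,0],"spin":0},{"slide":[1,0,0],"spin":0},{"slide":[1,0,0],"spin":0},{"slide":[1,0,0],"spin":0},{"slide":[1,0,0],"spin":0}]' >/dev/null;  python3 -m handwheel '[{"slide":[0.25,0.01,0],"spin":0},{"slide":[0.5,0.01,0],"spin":0},{"slide":[0.75,0.01,0],"spin":0},{"slide":[1,0.01,0],"spin":0},{"slide":[1,0.01,0],"spin":0},{"slide":[1,0.01,0],"spin":0},{"slide":[1,0.01,0],"spin":0},{"slide":[1,0.01,0],"spin":0},{"slide":[1,0.01,0],"spin":0},{"slide":[1,0.01,0],"spin":0}]' 1 >/dev/null;python3 - <<'E'
from h import *
mnt(); w=snap('wrist','w5.png')
for n in['barrel','rails','bore_mouth','long_cradle']:
    for a,b in spots('wrist',n):print(n,a,b,pix('wrist',b))
for n in ['barrel','long_cradle']:
  for d in cams.trace('wrist',n):
    ys,xs=np.nonzero(d['region']);print(n,d['conf'],len(xs),xs.min(),xs.max(),ys.min(),ys.max())
d=np.array([-.0288,.9996]);c=np.array([.4442,-.0103])
print('expected front end top px x=115',pix('wrist',[*(c+.115*d),.066]),'mouth top',pix('wrist',[*(c+.066*d),.078]))
print(w[40:240:4,319].mean(1).round())
E
```

```text
t 21.08 p [0.4421 0.058  0.2054] yaw 91.63 tz [ 0. -0. -1.] F [ 0.4 -0.3  0.4] w 93.2 gf 0.0
mount x 0.06832513188406834 y 0.00014878214611773475
barrel 0.94 [0.44457342 0.04110048 0.04675158] (np.float64(320.8669420145871), np.float64(200.22366554427765))
barrel 0.53 [0.43901344 0.05394591 0.0464031 ] (np.float64(315.98040854682836), np.float64(188.3650931822315))
rails 0.89 [0.44221319 0.12880909 0.03395768] (np.float64(321.03252367860324), np.float64(115.40933038109652))
bore_mouth 0.95 [0.44127514 0.05479036 0.04542112] (np.float64(318.15103040109375), np.float64(187.61372895973892))
long_cradle 0.96 [0.6570325  0.19015794 0.00370233] (np.float64(521.524287920589), np.float64(62.167988375852985))
long_cradle 0.23 [0.43956622 0.12890785 0.03531834] (np.float64(318.51019377521885), np.float64(115.43762244717213))
barrel 0.73 1900 301 337 139 194
long_cradle 0.67 11129 470 596 0 140
expected front end top px x=115 (np.float64(319.1411730173723), np.float64(142.42844856612072)) mouth top (np.float64(319.15053633022603), np.float64(195.08869623413344))
[ 67.  67.  32. 147. 148. 147. 150. 100. 100. 100. 103. 102.  99.  98.
 104.  98. 104. 100. 101. 100. 101. 102. 102. 102. 100.  49.  43.  38.
  42.  64.  44.  50.  49.  48.  52.  48.  50.  48.  46. 143. 154. 155.
 150. 153. 155. 153. 151. 156. 153. 153.]
```

```bash
python3 -m handwheel '[{"slide":[0.1,0,0.2],"spin":0},{"slide":[0.2,0,0.4],"spin":0},{"slide":[0.3,0,0.6],"spin":0},{"slide":[0.34,0,0.8],"spin":0},{"slide":[0.34,0,1],"spin":0},{"slide":[0.34,0,1],"spin":0},{"slide":[0.34,0,1],"spin":0},{"slide":[0.34,0,1],"spin":0},{"slide":[0.34,0,1],"spin":0},{"slide":[0.34,0,1],"spin":0}]' >/dev/null;  python3 -m handwheel '[{"slide":[0,0,0.15],"spin":0},{"slide":[0,0,0.3],"spin":0},{"slide":[0,0,0.45],"spin":0},{"slide":[0,0,0.6],"spin":0},{"slide":[0,0,0.7],"spin":0},{"slide":[0,0,0.76],"spin":0},{"slide":[0,0,0.76],"spin":0},{"slide":[0,0,0.76],"spin":0},{"slide":[0,0,0.76],"spin":0},{"slide":[0,0,0.76],"spin":0}]' 1 >/dev/null;python3 -c "
from h import *
mnt()"
```

```text
t 23.1 p [0.4415 0.0927 0.0302] yaw 91.7 tz [ 0.001  0.    -1.   ] F [ 0.6 -0.  -0.1] w 93.2 gf 0.0
mount x 0.10306270376441863 y -0.0002332148747358916
```

```bash
python3 -m handwheel '[{"slide":[0,0,0],"spin":0},{"slide":[0,0,0],"spin":0},{"slide":[0,0,0],"spin":0},{"slide":[0,0,0],"spin":0},{"slide":[0,0,0],"spin":0},{"slide":[0,0,0],"spin":0},{"slide":[0,0,0],"spin":0},{"slide":[0,0,0],"spin":0},{"slide":[0,0,0],"spin":0},{"slide":[0,0,0],"spin":0}]' -1;python3 -c "
from h import *
mnt()"
```

```text
time: 23.93
tool_pos: [0.441, 0.0927, 0.0293]
ee_rot: [-2.188, -2.254, 0.0]
ft_force: [-0.9, 0.6, -0.3]
grip_width: 0.379
grip_force: 30.0
t 23.93 p [0.441  0.0927 0.0293] yaw 91.7 tz [-0.  0. -1.] F [-0.9  0.6 -0.3] w 35.2 gf 30.0
mount x 0.10300844969475687 y 0.00026156769192223943
```

```bash
python3 -m handwheel '[{"slide":[0.05,0,0],"spin":0},{"slide":[0.15,0,0],"spin":0},{"slide":[0.25,0,0],"spin":0},{"slide":[0.36,0,0],"spin":0},{"slide":[0.47,0,0],"spin":0},{"slide":[0.58,0,0],"spin":0},{"slide":[0.69,0,0],"spin":0},{"slide":[0.77,0,0],"spin":0},{"slide":[0.8,0,0],"spin":0},{"slide":[0.8,0,0],"spin":0}]' ;python3 -c "
from h import *
mnt()"
```

```text
time: 24.77
tool_pos: [0.4385, 0.1734, 0.0293]
ee_rot: [-2.187, -2.255, -0.0]
ft_force: [0.5, 0.3, -1.3]
grip_width: 0.378
grip_force: 30.0
t 24.77 p [0.4385 0.1734 0.0293] yaw 91.76 tz [-0.  0. -1.] F [ 0.5  0.3 -1.3] w 35.1 gf 30.0
mount x 0.18382713735356424 y 0.00036587035935546023
```

```bash
python3 -m handwheel '[{"slide":[0,0,0.005],"spin":0},{"slide":[0,0,0.005],"spin":0},{"slide":[0,0,0.005],"spin":0},{"slide":[0,0,0.005],"spin":0},{"slide":[0,0,0.005],"spin":0},{"slide":[0,0,0.005],"spin":0},{"slide":[0,0,-0.2],"spin":0},{"slide":[0,0,-0.5],"spin":0},{"slide":[0,0,-0.8],"spin":0},{"slide":[0,0,-1],"spin":0}]' 1 ; python3 -m handwheel '[{"slide":[-0.1,0,-0.2],"spin":0},{"slide":[-0.2,0,-0.4],"spin":0},{"slide":[-0.3,0,-0.6],"spin":0},{"slide":[-0.4,0,-0.7],"spin":0},{"slide":[-0.45,0,-0.7],"spin":0},{"slide":[-0.5,0,-0.7],"spin":0},{"slide":[-0.5,0,-0.7],"spin":0},{"slide":[-0.5,0,-0.7],"spin":0},{"slide":[-0.5,0,-0.7],"spin":0},{"slide":[-0.5,0,-0.7],"spin":0}]' >/dev/null
python3 - <<'E'
from h import *
mnt(); w=snap('wrist','w6.png')
for n in['barrel','rails','long_cradle']:
    for a,b in spots('wrist',n):print(n,a,b,pix('wrist',b))
R0=None
for n in ['barrel','long_cradle']:
  for q in cams.trace('wrist',n):
    ys,xs=np.nonzero(q['region']);print(n,q['conf'],len(xs),xs.min(),xs.max(),ys.min(),ys.max())
d=np.array([-.0288,.9996]);c=np.array([.4442,-.0103])
print('exp ends px',[pix('wrist',[*(c+x*d),.0655]) for x in(.076,.196)])
i=cams.camera_info('wrist');np.savez('w6.npz',T=i['T'])
cv2.imwrite('pics/w6c.png',cv2.resize(w[0:200,270:470+170],(740,400),interpolation=2)[:,:,::-1])
E
```

```text
time: 25.6
tool_pos: [0.439, 0.1727, 0.1322]
ee_rot: [2.188, 2.253, 0.003]
ft_force: [0.1, 0.4, 0.4]
grip_width: 0.994
grip_force: 0.0
t 26.43 p [0.4399 0.1229 0.1986] yaw 91.72 tz [-0.001 -0.    -1.   ] F [0.1 0.4 0.4] w 93.0 gf 0.0
mount x 0.13326348486720974 y 0.0004488477729895717
barrel 0.58 [0.44166528 0.12326508 0.04954222] (np.float64(320.658822438375), np.float64(186.34524694441902))
long_cradle 0.77 [0.65764762 0.18997281 0.00433503] (np.float64(515.9626563068321), np.float64(123.93879568751555))
barrel 0.94 4128 301 337 124 244
long_cradle 0.96 11862 466 593 45 201
long_cradle 0.22 6763 285 353 101 366
exp ends px [(np.float64(319.22156548298483), np.float64(244.2015567297536)), (np.float64(319.2414028342556), np.float64(124.69979687942748))]
```

View pics/w6c.png

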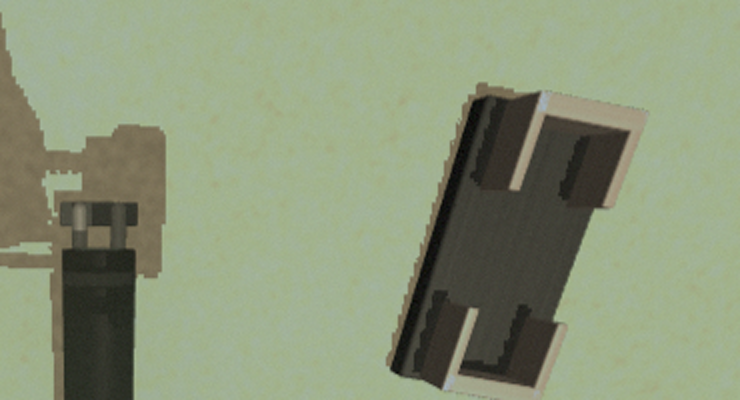

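The barrel lies on the rails with its end rows at 124–244, exactly where it should be (centre mount x = 136). The empty long cradle's light cup rims show clearly on the right, tilted.

Run:
```python
from h import *
P=lambda u,v,z=.041: ray('wrist',270+(u+.5)/2-.5,(v+.5)/2-.5,z)
L1,L2,R1,R2=[P(*a) for a in((511,190),(468,308),(611,208),(567,323))]
TL,TR,BL=[P(*a) for a in((546,91),(648,111),(443,390))]
a=lambda p,q:np.degrees(np.arctan2(*(p-q)[1::-1]))
print('ends c',(L1+L2+R1+R2)/4,np.linalg.norm(L1-L2),np.linalg.norm(R1-R2),np.linalg.norm(L1-R1),np.linalg.norm(L2-R2))
print('yaws',a(L1,L2),a(R1,R2),a(TL,BL),a(TR,TL)+90,a(R1,L1)+90,a(R2,L2)+90)
print('corner c',(TR+BL)/2,np.linalg.norm(TL-BL),np.linalg.norm(TL-TR))
B=[P(*q,.015) for q in((390,370),(482,96))]; print('base left edge',B,a(B[1],B[0]),np.linalg.norm(B[1]-B[0]))
```

```text
ends c [0.65989797 0.1865526  0.041     ] 0.05888306946876642 0.057902640892200034 0.05145768554592864 0.05299945616728753
yaws 80.02214302128247 81.50259967380333 81.19938058892488 81.84060465323643 82.23211824563644 83.24980478783992
corner c [0.66020366 0.18658829 0.041     ] 0.14803997845718217 0.050732047678286256
base left edge [array([0.60634554, 0.12127514, 0.015     ]), array([0.6310747 , 0.26514155, 0.015     ])] 80.24675447199478 0.1459762845630138
```

```bash
python3 -m handwheel '[{"slide":[0.027,0,0.2],"spin":0},{"slide":[0.027,0,0.4],"spin":0},{"slide":[0.027,0,0.6],"spin":0},{"slide":[0.027,0,0.8],"spin":0},{"slide":[0.027,0,1],"spin":0},{"slide":[0.027,0,1],"spin":0},{"slide":[0.027,0,1],"spin":0},{"slide":[0.027,0,1],"spin":0},{"slide":[0.027,0,1],"spin":0},{"slide":[0.027,0,1],"spin":0}]' 1 >/dev/null; python3 -m handwheel '[{"slide":[0,0,0.15],"spin":0},{"slide":[0,0,0.3],"spin":0},{"slide":[0,0,0.45],"spin":0},{"slide":[0,0,0.55],"spin":0},{"slide":[0,0,0.62],"spin":0},{"slide":[0,0,0.645],"spin":0},{"slide":[0,0,0.645],"spin":0},{"slide":[0,0,0.645],"spin":0},{"slide":[0,0,0.645],"spin":0},{"slide":[0,0,0.645],"spin":0}]' >/dev/null;python3 -c "
from h import *
mnt()"; python3 -m handwheel '[{"slide":[0,0,0],"spin":0},{"slide":[0,0,0],"spin":0},{"slide":[0,0,0],"spin":0},{"slide":[0,0,0],"spin":0},{"slide":[0,0,0],"spin":0},{"slide":[0,0,0],"spin":0},{"slide":[0,0,0],"spin":0},{"slide":[0,0,0],"spin":0},{"slide":[0,0,0],"spin":0},{"slide":[0,0,0],"spin":0}]' -1 >/dev/null;python3 -c "
from h import *
mnt()"
```

```text
t 28.4 p [0.4404 0.1254 0.0355] yaw 91.7 tz [ 0.001  0.    -1.   ] F [-0.1 -0.7 -0.1] w 93.3 gf 0.0
mount x 0.1357797710976257 y -7.7725646601811e-05
t 29.23 p [0.4397 0.1253 0.035 ] yaw 91.7 tz [-0.001 -0.    -1.   ] F [-5.4  0.5  4.2] w 35.5 gf 30.0
mount x 0.1357079976467467 y 0.0006318584210601094
```

```bash
python3 -m handwheel '[{"slide":[0,0,-0.05],"spin":0},{"slide":[0,0,-0.12],"spin":0},{"slide":[0,0,-0.2],"spin":0},{"slide":[0,0,-0.3],"spin":0},{"slide":[0,0,-0.4],"spin":0},{"slide":[0,0,-0.5],"spin":0},{"slide":[0,0,-0.6],"spin":0},{"slide":[0,0,-0.7],"spin":0},{"slide":[0,0,-0.8],"spin":0},{"slide":[0,0,-0.8],"spin":0}]' >/dev/null;python3 -c "
from h import *
go([.660,.1866,.10],81.2)"
```

```text
t 30.07 p [0.4408 0.1255 0.1173] yaw 91.7 tz [ 0.003  0.001 -1.   ] F [ 0.2 -0.  -0.6] w 35.2 gf 30.0
slide [0.545 2.208 0.18 ] spin 0.0292
```

```bash
python3 -m handwheel '[{"slide":[0.02,0.08,0],"spin":0.002},{"slide":[0.05,0.2,0],"spin":0.005},{"slide":[0.08,0.32,0],"spin":0.01},{"slide":[0.11,0.44,0],"spin":0.015},{"slide":[0.14,0.56,0],"spin":0.02},{"slide":[0.17,0.68,0],"spin":0.025},{"slide":[0.2,0.8,0],"spin":0.0292},{"slide":[0.23,0.92,0],"spin":0.0292},{"slide":[0.25,1,0],"spin":0.0292},{"slide":[0.25,1,0],"spin":0.0292}]' >/dev/null; python3 -c "
from h import *
go([.660,.1866,.10],81.2)"
```

```text
t 30.9 p [0.5402 0.1535 0.1138] yaw 81.18 tz [-0.001 -0.    -1.   ] F [ 0.9  0.9 -2.5] w 35.5 gf 30.0
slide [0.51  1.133 0.137] spin -0.0001
```

```bash
python3 -m handwheel '[{"slide":[0.05,0.1,0],"spin":0},{"slide":[0.1,0.22,0],"spin":0},{"slide":[0.15,0.35,0],"spin":0},{"slide":[0.2,0.47,0],"spin":0},{"slide":[0.26,0.6,0],"spin":0},{"slide":[0.32,0.72,0],"spin":0},{"slide":[0.38,0.85,0],"spin":0},{"slide":[0.44,0.95,0],"spin":0},{"slide":[0.49,1,0],"spin":0},{"slide":[0.51,1,0],"spin":0}]' >/dev/null
python3 - <<'E'
from h import *
go([.660,.1866,.10],81.2); w=snap('wrist','w7.png')
for n in['barrel','long_cradle']:
    for a,b in spots('wrist',n):print(n,a,b,pix('wrist',b))
    for q in cams.trace('wrist',n):
        ys,xs=np.nonzero(q['region']);print(n,q['conf'],len(xs),xs.min(),xs.max(),ys.min(),ys.max())
E
```

```text
t 31.73 p [0.6465 0.1888 0.1144] yaw 81.18 tz [-0. -0. -1.] F [ 0.6 -0.7 -1.2] w 35.4 gf 30.0
slide [-0.001  0.137  0.144] spin -0.0
barrel 0.68 [0.6469236  0.18808179 0.12702995] (np.float64(321.9938635820661), np.float64(259.32966821994387))
barrel 0.85 12739 283 357 143 365
long_cradle 0.76 4750 288 379 111 289
```

```bash
python3 -m handwheel '[{"slide":[0,0.06,0.02],"spin":0},{"slide":[0,0.137,0.05],"spin":0},{"slide":[0,0.137,0.1],"spin":0},{"slide":[0,0.137,0.14],"spin":0},{"slide":[0,0.137,0.14],"spin":0},{"slide":[0,0.137,0.14],"spin":0},{"slide":[0,0.137,0.14],"spin":0},{"slide":[0,0.137,0.14],"spin":0},{"slide":[0,0.137,0.14],"spin":0},{"slide":[0,0.137,0.14],"spin":0}]' >/dev/null
python3 - <<'E'
from h import *
go([.660,.1866,.0205],81.2); w=snap('wrist','w8.png')
th=np.radians(81.2);d=np.array([np.cos(th),np.sin(th)]);n=np.array([d[1],-d[0]]);c=np.array([.660,.1866])
for s in(-1,1):print('pred far corner',s,pix('wrist',[*(c+.0745*d+s*.027*n),.041]))
g=w.astype(int).mean(2)
for q in cams.trace('wrist','long_cradle')[:1]:
    r=q['region']; ys,xs=np.nonzero(r);print(ys.min(),xs.min(),xs.max())
    m=(r&(g>130)).astype(np.uint8); cs=cv2.findContours(m,0,2)[0]; k=max(cs,key=cv2.contourArea)
    print('bright',cv2.approxPolyDP(k,3,True)[:,0].tolist())
E
```

```text
t 32.82 p [0.6594 0.1863 0.1011] yaw 81.19 tz [ 0.  0. -1.] F [ 0.7 -0.7 -1.6] w 35.4 gf 30.0
slide [0.004 0.005 0.806] spin -0.0
pred far corner -1 (np.float64(280.8980844485222), np.float64(112.31099595941643))
pred far corner 1 (np.float64(358.9747341016094), np.float64(112.23349220131026))
111 270 365
bright [[333, 113], [338, 123], [351, 121], [352, 113]]
```

Run:
```python
import cv2,numpy as np
g=cv2.imread('pics/w8.png').astype(int)
for r in(114,117,120,126,135):print(r,g[r,264:376:2].mean(1).astype(int).tolist())
print([ (c,g[104:124,c].mean(1).astype(int).tolist()) for c in(290,345)])
```

```text
114 [125, 129, 125, 56, 59, 60, 58, 70, 105, 104, 101, 107, 110, 106, 108, 106, 111, 111, 111, 111, 112, 115, 112, 113, 115, 114, 116, 118, 116, 118, 117, 118, 118, 119, 119, 132, 183, 184, 186, 186, 184, 186, 190, 201, 135, 112, 67, 54, 56, 58, 57, 110, 128, 131, 178, 194]
117 [131, 127, 125, 57, 58, 59, 62, 66, 116, 116, 110, 114, 117, 117, 117, 116, 117, 116, 117, 115, 113, 117, 117, 116, 117, 118, 121, 119, 119, 116, 120, 119, 115, 120, 122, 117, 152, 192, 193, 196, 194, 194, 193, 189, 119, 118, 69, 56, 52, 53, 53, 128, 133, 131, 193, 194]
120 [132, 127, 126, 53, 61, 60, 60, 65, 114, 112, 112, 114, 116, 114, 116, 117, 117, 115, 114, 114, 116, 116, 117, 115, 117, 118, 118, 116, 118, 114, 116, 114, 115, 118, 114, 115, 132, 193, 194, 194, 195, 195, 195, 194, 116, 116, 62, 59, 60, 58, 55, 129, 128, 128, 160, 192]
126 [121, 122, 129, 66, 55, 60, 58, 61, 110, 110, 112, 113, 117, 116, 117, 115, 114, 115, 112, 114, 115, 115, 116, 116, 115, 116, 114, 117, 113, 113, 115, 116, 113, 113, 116, 112, 114, 114, 111, 111, 111, 109, 112, 117, 112, 111, 56, 54, 56, 56, 54, 122, 129, 131, 143, 194]
135 [124, 130, 128, 97, 57, 56, 54, 55, 105, 113, 109, 108, 65, 66, 59, 58, 56, 55, 55, 55, 54, 59, 55, 54, 58, 55, 55, 57, 54, 54, 55, 61, 87, 84, 84, 88, 84, 57, 54, 59, 61, 69, 108, 115, 114, 111, 52, 56, 56, 57, 59, 129, 131, 132, 196, 193]
[(290, [129, 129, 126, 128, 128, 128, 127, 101, 66, 80, 106, 117, 116, 117, 114, 116, 114, 114, 115, 114]), (345, [131, 129, 132, 132, 129, 128, 114, 74, 60, 144, 186, 194, 193, 195, 197, 195, 194, 189, 143, 118])]
```

```bash
python3 -m handwheel '[{"slide":[0,0,0.1],"spin":-0.0022},{"slide":[0,0,0.25],"spin":-0.0022},{"slide":[0,0,0.4],"spin":-0.0022},{"slide":[0,0,0.5],"spin":-0.0022},{"slide":[0,0,0.55],"spin":-0.0022},{"slide":[0,0,0.58],"spin":-0.0022},{"slide":[0,0,0.61],"spin":-0.0022},{"slide":[0,0,0.64],"spin":-0.0022},{"slide":[0,0,0.66],"spin":-0.0022},{"slide":[0,0,0.66],"spin":-0.0022}]' >/dev/null
python3 - <<'E'
from h import *
go([.6592,.1867,.0205],82)
E
```

```text
t 33.75 p [0.6594 0.1863 0.0348] yaw 81.98 tz [ 0.  0. -1.] F [-0.6 -0.1 -2. ] w 35.6 gf 30.0
slide [ 0.004 -0.003  0.143] spin -0.0001
```

Inside the pocket with no contact force. Lowering the rest.

```bash
python3 -m handwheel '[{"slide":[0,0,0.02],"spin":0},{"slide":[0,0,0.04],"spin":0},{"slide":[0,0,0.06],"spin":0},{"slide":[0,0,0.08],"spin":0},{"slide":[0,0,0.1],"spin":0},{"slide":[0,0,0.115],"spin":0},{"slide":[0,0,0.125],"spin":0},{"slide":[0,0,0.135],"spin":0},{"slide":[0,0,0.14],"spin":0},{"slide":[0,0,0.14],"spin":0}]' >/dev/null
python3 - <<'E'
from h import *
go([.6592,.1867,.0205],82)
E
```

```text
t 34.58 p [0.6594 0.1863 0.0207] yaw 81.98 tz [-0.  0. -1.] F [-0.5  0.1 -1.7] w 35.4 gf 30.0
slide [ 0.004 -0.002  0.002] spin -0.0001
```

```bash
python3 -m handwheel '[{"slide":[0,0,0.003],"spin":0},{"slide":[0,0,0.006],"spin":0},{"slide":[0,0,0.009],"spin":0},{"slide":[0,0,0.01],"spin":0},{"slide":[0,0,0.01],"spin":0},{"slide":[0,0,0.01],"spin":0},{"slide":[0,0,0.01],"spin":0},{"slide":[0,0,0.01],"spin":0},{"slide":[0,0,0.01],"spin":0},{"slide":[0,0,0.01],"spin":0}]' >/dev/null
python3 - <<'E'
from h import *
st()
E
```

```text
t 35.42 p [0.6595 0.1863 0.0203] yaw 81.98 tz [ 0.  0. -1.] F [-3.8 -1.8  5.7] w 35.3 gf 30.0
```

```bash
python3 -m handwheel '[{"slide":[0,0,0],"spin":0},{"slide":[0,0,0],"spin":0},{"slide":[0,0,0],"spin":0},{"slide":[0,0,0],"spin":0},{"slide":[0,0,0],"spin":0},{"slide":[0,0,-0.1],"spin":0},{"slide":[0,0,-0.3],"spin":0},{"slide":[0,0,-0.5],"spin":0},{"slide":[0,0,-0.75],"spin":0},{"slide":[0,0,-1],"spin":0}]' 0.5 ; python3 -m handwheel '[{"slide":[-0.1,0,-0.2],"spin":0},{"slide":[-0.2,0,-0.4],"spin":0},{"slide":[-0.3,0,-0.6],"spin":0},{"slide":[-0.4,0,-0.8],"spin":0},{"slide":[-0.5,0,-1],"spin":0},{"slide":[-0.5,0,-1],"spin":0},{"slide":[-0.5,0,-1],"spin":0},{"slide":[-0.5,0,-1],"spin":0},{"slide":[-0.5,0,-1],"spin":0},{"slide":[-0.5,0,-1],"spin":0}]' >/dev/null
python3 - <<'E'
from h import *
st(); w=snap('wrist','w9.png'); s=snap('scene','s9.png')
for c in('wrist','scene'):
  for n in['barrel','long_cradle','rod','short_barrel']:
    for a,b in spots(c,n):print(c,n,a,np.round(b,4))
q=cams.trace('wrist','barrel')
for k in q:
    m=k['region'].astype(np.uint8);ys,xs=np.nonzero(m);print(k['conf'],m.sum(),cv2.minAreaRect(np.c_[xs,ys].astype(np.float32)))
th=np.radians(82);d=np.array([np.cos(th),np.sin(th)]);c=np.array([.6592,.1867])
print([pix('wrist',[*(c+x*d),.051]) for x in(-.06,.06)],[pix('wrist',[*(c+x*d),.041]) for x in(-.075,.075)])
E
```

```text
time: 36.25
tool_pos: [0.6592, 0.1862, 0.1215]
ee_rot: [-2.371, -2.061, 0.0]
ft_force: [-0.5, -0.4, -0.2]
grip_width: 0.751
grip_force: 0.0
t 37.08 p [0.6521 0.1371 0.2187] yaw 82.0 tz [-0.002 -0.    -1.   ] F [0.6 0.1 0.7] w 69.9 gf 0.0
wrist barrel 0.69 [0.6626 0.1843 0.0339]
wrist short_barrel 0.56 [ 0.6733 -0.1403  0.035 ]
scene barrel 0.61 [0.6599 0.185  0.0314]
scene long_cradle 0.56 [ 0.6577  0.1818 -0.0015]
scene rod 0.66 [ 0.4519 -0.2465  0.0195]
scene rod 0.63 [ 0.3598 -0.2846  0.0175]
scene rod 0.6 [ 0.5085 -0.6211  0.016 ]
scene rod 0.45 [ 0.3689 -0.4621  0.0245]
scene rod 0.24 [ 0.4449 -0.0143  0.0051]
scene short_barrel 0.57 [ 0.6797 -0.1389  0.034 ]
0.57 3928 ((320.5, 133.0), (118.0, 35.0), 90.0)
[(np.float64(319.0400264746469), np.float64(191.01773290687132)), (np.float64(318.8673137792121), np.float64(73.92768168552624))] [(np.float64(319.0636100316338), np.float64(201.566760123647)), (np.float64(318.85448080814854), np.float64(59.094012769189476))]
```

```bash
python3 -c "
from cell import hand_in
print(hand_in())"
```

```text
the job is handed in; nothing more can be done
None
```

The barrel was pushed out, drawn onto the rails, released, regripped at its middle and laid in the long cradle; the rod is back on the bench clear of the mount, and the job was handed in at about 37 s of the 61 s limit. I estimate the rod's shoulder came within about 1–2 mm of the wall. The final check was by the trained networks and pixel sizes, because my 10 pictures were used up.

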